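# Make up the ship's set of Flinders bar pieces

### The arm

A 6-joint arm with a two-finger parallel gripper is mounted at the origin on the work surface. World frame = base frame: x ahead of the robot, y to its left, z up, the work surface at z = 0. Lengths are in m, angles in rad, forces in N, time in s.
With the tool pointing down it reaches from about 0.275 to 0.825 m from the base axis. Payload 4.9 kg.
Tool frame: the origin (TCP) lies midway between the tips of the shut fingers; the grasp point (between the pads) lies 19 mm behind it (bot.grip_depth is the distance from the TCP to the grasp point, in m); z points along the fingers, y is the line along which they close (so a half turn about z gives the same grasp; the last joint's range is limited). The gripper opens to 85 mm and grips with 20 to 120 N. Pads are 22 mm wide; open, the fingers measure 114 mm over their backs; the gripper's body (76 mm by 85 mm) begins 54 mm behind the grasp point. The pads swing forward as they close: fully open they stand 13 mm farther back than shut.
Start: joints at [1.168, 0.326, -0.193, 1.052, 0, 1.437], TCP at [0.146, 0.53, 0.231] pointing down, gripper open.
Joint ranges: [-2.65, 2.65], [-0.97, 1.79], [-1.3, 1.35], [-1.93, 2.1], [-1.47, 1.37], [-3.14, 3.14]. Speed limits (rad/s): [2.57, 2.57, 3.14, 3.14, 3.14, 3.14].

### API

Orientations are given as a unit quaternion [w, x, y, z].
In Python, from cell import bot gives the robot as it stands. Calls block until the motion is done:
- bot.move_pose(position, orientation): joint-space move of the TCP to a pose.
- bot.move_linear(position, speed=0.15, rotation=None, until_force=None): straight line of the TCP; rotation=None keeps the orientation; speed is the mean speed in m/s. With until_force (N) it stops when the force on the tool has changed by that much, and returns True; else False.
- bot.goto_joints(angles): joint-space move.
- bot.set_gripper(opening, grasp_force=None): opening from 0.0 (shut) to 1.0 (fully open); grasp_force is the grip in N (None keeps the last); returns when the fingers have stopped.
- bot.wait(seconds).
- bot.solve_ik(position, orientation): joint angles nearest the present ones, or None.
- bot.camera(name): name is "scene" or "top" or "wrist"; returns the picture (480x640x3 uint8, red, green, blue); there is no depth.
- bot.calibration(name): a dict with "mtx" (3x3 intrinsics, pixels), "k1" (the pictures are not rectified: a ray, as slopes to the right and down, at radius r is drawn at 1 + k1 r^2 times it, then the intrinsics apply), "extrinsics" (4x4, takes a point from world to camera coordinates); the wrist camera has in their place "hand_eye" (4x4, takes a point from camera to tool coordinates, whose origin is the TCP and whose axes are the flange's). Camera axes: x right, y down, z forward; pixel columns grow to the right and rows downward; lengths in m; the calibration is good to about 2 mm. A picture is of the moment at which its call begins: read the wrist's pose just before it. calibration takes no time and is no camera call.
A pose or a line that the arm cannot do raises bot.PlanningError and nothing moves.
- bot.close_job(): hands the job in; it is judged then, once.
Trained networks look in the newest picture that a camera, given by its name, has taken for a name from the list of things; names that differ only in an ending like _2 or _b are one class to them, and where a whole thing is asked for, a point or a joint stands for the part that bears it (a point fixed in the world has none). Each returns a list of dicts, best first, with "confidence" (0 to 1); they miss things now and then, are a little off and sometimes report something else, mostly with a low value. They report only what shows in the picture. A call takes as long as a camera call.
- bot.search_frame(camera, thing): "bbox" ([left, top, width, height] in pixels, round what is visible of it).
Readings, each from a call of its own:
- bot.read_clock(): time.
- bot.read_joint_positions(): joint angles.
- bot.read_joint_vel(): joint speeds.
- bot.read_joint_efforts(): joint torques, N m.
- bot.read_position(): TCP position.
- bot.read_tool_rot(): TCP orientation.
- bot.read_ft_force(): force on the tool from outside, world axes, zero at the start.
- bot.read_moment(): the same for the moment, N m.
- bot.read_gripper_width(): opening from 0.0 (shut) to 1.0 (fully open).
- bot.read_finger_force(): force on a finger pad.
Only numpy, scipy, OpenCV 4.12 (cv2) and the standard library are available. Lean on these libraries where they do the work, as an engineer would, in place of code of your own. Each camera call takes 0.05 s, during which the arm holds its last target. There are 200 camera calls.

### The job

The ship's set in the carrying tray needs three full-length Flinders bar pieces, and one stands there already: lift the loose cover off the stock case, stand it right way up on the open bench, and stand full-length pieces from the case upright in free cells of the tray until it holds exactly three, leaving the last one and the half-length pieces where they are. The soft iron is spoiled by knocks, so set things down rather than drop them, tip nothing over, and do not shift the other things on the bench.

Things in the scene. Friction and masses are not known exactly. Their poses are not given: they have to be found in the camera images.
- case: teak stock case, fixed, on either side of the bench: plinth 160 (x) x 184 (y) x 12 mm, on it a drilled block 120 x 144 x 24 mm (top 36 mm above the bench) with six 34 mm wells, two of them empty, at x = -40, +40 mm and y = -50, 0, +50 mm; well floors 12 mm above the bench. Origin: centre of its underside, z up. Full-length pieces stand to 102 mm above the bench, half-lengths to 57 mm
- cover: deep loose teak cover, open below: 140 (x) x 164 (y) x 104 mm high, walls 7 mm, 0.45 kg. Starts over the block and pieces, its rim on the plinth (12 mm above the bench), axes along the case's, 3 mm play round the block; it must rise 92 mm to clear the pieces before moving sideways. Origin: centre of its open underside, z up
- cover_handle (a point): middle of the cover's brass bar handle: round bar, 12 mm diameter, along the cover's y, 138 mm above the cover's underside and 34 mm above its top, 90 mm free between its two posts (y = -50, +50 mm)
- tray: teak carrying tray, open above, fixed: 123 (x) x 182 (y) x 40 mm high, walls, partitions and floor 5 mm. One partition along y and two along x, as high as the walls, make six cells about 54 x 54 mm, centres at x = -29.5, +29.5 mm and y = -59, 0, +59 mm. At the start one full- and one half-length piece stand in two of the cells. Origin: centre of its underside, z up
- clear_patch (a point): a point on the bench surface in the middle of an area at least 215 mm across that is always clear: the cover can be set down here
- long1: soft-iron Flinders bar piece, full length: plain dark upright cylinder, 30 mm diameter, 90 mm long, about 0.5 kg; origin at the centre of its lower end, z up. At the start it stands loose in a well of the case, under the cover; which well varies
- long2: soft-iron Flinders bar piece, full length: plain dark upright cylinder, 30 mm diameter, 90 mm long, about 0.5 kg; origin at the centre of its lower end, z up. At the start it stands loose in a well of the case, under the cover; which well varies
- long3: soft-iron Flinders bar piece, full length: plain dark upright cylinder, 30 mm diameter, 90 mm long, about 0.5 kg; origin at the centre of its lower end, z up. At the start it stands loose in a well of the case, under the cover; which well varies
- long4: soft-iron Flinders bar piece, full length: plain dark upright cylinder, 30 mm diameter, 90 mm long, about 0.5 kg; origin at the centre of its lower end, z up. At the start it stands loose in a cell of the tray
- short1: soft-iron Flinders bar piece, half length: plain dark upright cylinder, 30 mm diameter, 45 mm long, about 0.25 kg; origin at the centre of its lower end, z up. At the start it stands loose in a well of the case, under the cover; which well varies
- short2: soft-iron Flinders bar piece, half length: plain dark upright cylinder, 30 mm diameter, 45 mm long, about 0.25 kg; origin at the centre of its lower end, z up. At the start it stands loose in a cell of the tray
- bowl: bystander: brass compass bowl with its card, 148 mm diameter, 88 mm high, with two pivot pins to 84 mm either side; origin at the centre of its underside
- lubber_ring: bystander: blue enamel lubber ring lying flat, 116 mm outer diameter, 14 mm high; origin at the centre of its underside
- heeling_magnet: bystander: chromed heeling magnet, a rod 194 mm long and 18 mm high lying along its x; origin under its middle
- screwdriver: bystander: screwdriver 190 mm long, lying along its x; origin under it

How it is judged:
On the way:
1. the cover is off the case and stands released on the bench, right way up (height (world z) of cover between -0.004 and 0.006 m and angle between cover's own z axis and vertical below 0.06 rad and horizontal distance between cover and case above 0.12 m and contact force between the fingers and cover below 0.1 N), for 0.2 s.
At the end, for the whole second after the job is handed in: Exactly three full-length pieces and one half-length piece stand in the tray, the fourth full-length and the other half-length in wells of the case, all upright within 0.12 rad; the cover stands right way up on the bench (0.06 rad, 6 mm), over 120 mm from the case's centre; all at rest ((((x of long2 in the frame of tray between -0.058 and 0.058 m and y of long2 in the frame of tray between -0.088 and 0.088 m and z of long2 in the frame of tray between 0.001 and 0.01 m and angle between long2's own z axis and vertical below 0.12 rad) and (x of long3 in the frame of tray between -0.058 and 0.058 m and y of long3 in the frame of tray between -0.088 and 0.088 m and z of long3 in the frame of tray between 0.001 and 0.01 m and angle between long3's own z axis and vertical below 0.12 rad) and (x of long4 in the frame of tray between -0.058 and 0.058 m and y of long4 in the frame of tray between -0.088 and 0.088 m and z of long4 in the frame of tray between 0.001 and 0.01 m and angle between long4's own z axis and vertical below 0.12 rad) and (x of long1 in the frame of case between -0.05 and 0.05 m and y of long1 in the frame of case between -0.06 and 0.06 m and z of long1 in the frame of case between 0.007 and 0.017 m and angle between long1's own z axis and vertical below 0.12 rad)) or ((x of long1 in the frame of tray between -0.058 and 0.058 m and y of long1 in the frame of tray between -0.088 and 0.088 m and z of long1 in the frame of tray between 0.001 and 0.01 m and angle between long1's own z axis and vertical below 0.12 rad) and (x of long3 in the frame of tray between -0.058 and 0.058 m and y of long3 in the frame of tray between -0.088 and 0.088 m and z of long3 in the frame of tray between 0.001 and 0.01 m and angle between long3's own z axis and vertical below 0.12 rad) and (x of long4 in the frame of tray between -0.058 and 0.058 m and y of long4 in the frame of tray between -0.088 and 0.088 m and z of long4 in the frame of tray between 0.001 and 0.01 m and angle between long4's own z axis and vertical below 0.12 rad) and (x of long2 in the frame of case between -0.05 and 0.05 m and y of long2 in the frame of case between -0.06 and 0.06 m and z of long2 in the frame of case between 0.007 and 0.017 m and angle between long2's own z axis and vertical below 0.12 rad)) or ((x of long1 in the frame of tray between -0.058 and 0.058 m and y of long1 in the frame of tray between -0.088 and 0.088 m and z of long1 in the frame of tray between 0.001 and 0.01 m and angle between long1's own z axis and vertical below 0.12 rad) and (x of long2 in the frame of tray between -0.058 and 0.058 m and y of long2 in the frame of tray between -0.088 and 0.088 m and z of long2 in the frame of tray between 0.001 and 0.01 m and angle between long2's own z axis and vertical below 0.12 rad) and (x of long4 in the frame of tray between -0.058 and 0.058 m and y of long4 in the frame of tray between -0.088 and 0.088 m and z of long4 in the frame of tray between 0.001 and 0.01 m and angle between long4's own z axis and vertical below 0.12 rad) and (x of long3 in the frame of case between -0.05 and 0.05 m and y of long3 in the frame of case between -0.06 and 0.06 m and z of long3 in the frame of case between 0.007 and 0.017 m and angle between long3's own z axis and vertical below 0.12 rad)) or ((x of long1 in the frame of tray between -0.058 and 0.058 m and y of long1 in the frame of tray between -0.088 and 0.088 m and z of long1 in the frame of tray between 0.001 and 0.01 m and angle between long1's own z axis and vertical below 0.12 rad) and (x of long2 in the frame of tray between -0.058 and 0.058 m and y of long2 in the frame of tray between -0.088 and 0.088 m and z of long2 in the frame of tray between 0.001 and 0.01 m and angle between long2's own z axis and vertical below 0.12 rad) and (x of long3 in the frame of tray between -0.058 and 0.058 m and y of long3 in the frame of tray between -0.088 and 0.088 m and z of long3 in the frame of tray between 0.001 and 0.01 m and angle between long3's own z axis and vertical below 0.12 rad) and (x of long4 in the frame of case between -0.05 and 0.05 m and y of long4 in the frame of case between -0.06 and 0.06 m and z of long4 in the frame of case between 0.007 and 0.017 m and angle between long4's own z axis and vertical below 0.12 rad))) and x of short1 in the frame of case between -0.05 and 0.05 m and y of short1 in the frame of case between -0.06 and 0.06 m and z of short1 in the frame of case between 0.007 and 0.017 m and angle between each of short1, short2's own z axis and vertical below 0.12 rad and x of short2 in the frame of tray between -0.058 and 0.058 m and y of short2 in the frame of tray between -0.088 and 0.088 m and z of short2 in the frame of tray between 0.001 and 0.01 m and height (world z) of cover between -0.004 and 0.006 m and angle between cover's own z axis and vertical below 0.06 rad and horizontal distance between cover and case above 0.12 m and linear speed of each of long1, long2, long3, long4, short1, short2, cover below 0.02 m/s); the robot touches nothing.
It fails at once if a bar piece or the cover is dropped, knocked over or thrown (moving faster than 0.6 m/s while the fingers do not hold it) ((contact force between the fingers and long1 below 0.05 N and linear speed of long1 above 0.6 m/s) or (contact force between the fingers and long2 below 0.05 N and linear speed of long2 above 0.6 m/s) or (contact force between the fingers and long3 below 0.05 N and linear speed of long3 above 0.6 m/s) or (contact force between the fingers and long4 below 0.05 N and linear speed of long4 above 0.6 m/s) or (contact force between the fingers and short1 below 0.05 N and linear speed of short1 above 0.6 m/s) or (contact force between the fingers and short2 below 0.05 N and linear speed of short2 above 0.6 m/s) or (contact force between the fingers and cover below 0.05 N and linear speed of cover above 0.6 m/s)).
It fails at once if a bar piece is laid or tipped over (more than 0.7 rad from upright) (angle between any of long1, long2, long3, long4, short1, short2's own z axis and vertical above 0.7 rad).
It fails at once if the compass bowl, lubber ring, heeling magnet or screwdriver is shifted by more than 30 mm (distance of any of bowl, lubber_ring, heeling_magnet, screwdriver from where it was at the start of the episode above 0.03 m).
It also fails if it takes over 72 s, if anything falls off the work surface, if the arm or the gripper's body presses on something with over 40 N, if the wrist force passes 120 N, or if a joint passes its speed limit or range.

## Working session

There is one attempt and no reset: what is moved stays moved. The work goes in short steps, each a Python script; the robot and the scene stay as the last script left them, time stands still between calls to the robot, and variables do not carry over. Pictures are saved under pics/ and viewed, at most 10 in all, crops included, and the job is handed in when it is done.

```bash
mkdir -p pics; ls; python3 - <<'E'
from cell import bot
import cv2,numpy as np
for c in ["top","scene"]:
    im=bot.camera(c); cv2.imwrite(f"pics/{c}0.png",im[:,:,::-1])
    k=bot.calibration(c); print(c,np.round(k["mtx"],1).tolist(),k["k1"],np.round(k["extrinsics"],4).tolist())
    for t in ["cover","tray","case","clear_patch","long4","short2","bowl","cover_handle"]:
        print(t,[(np.round(d["bbox"]).tolist(),round(d["confidence"],2)) for d in bot.search_frame(c,t)[:3]])
print(bot.read_tool_rot(),bot.read_clock(), np.round(bot.calibration("wrist")["hand_eye"],3).tolist())
E
```

```text
pics
top [[541.9, 0.0, 322.2], [0.0, 541.9, 231.3], [0.0, 0.0, 1.0]] -0.019345220885213243 [[0.0139, -0.9999, 0.0039, -0.01], [-0.9782, -0.0144, -0.2071, 0.5283], [0.2072, -0.0009, -0.9783, 1.2543], [0.0, 0.0, 0.0, 1.0]]
cover [([158.0, 195.0, 88.0, 80.0], 0.85)]
tray [([393.0, 208.0, 83.0, 63.0], 0.81)]
case [([161.0, 215.0, 93.0, 66.0], 0.92)]Traceback (most recent call last):
  File "<stdin>", line 7, in <module>
ValueError: it knows: bowl, case, cover, cover_handle, heeling_magnet, long, lubber_ring, screwdriver, short, tray
```

```bash
python3 - <<'E'
from cell import bot
import cv2,numpy as np
for c in ["top","scene"]:
    im=bot.camera(c); cv2.imwrite(f"pics/{c}0.png",im[:,:,::-1])
    if c=="top": cv2.imwrite("pics/topz.png",cv2.resize(im[120:360,120:520,::-1],(800,480),interpolation=cv2.INTER_CUBIC))
    for t in ["long","short","cover_handle"]:
        print(t,[(np.round(d["bbox"]).tolist(),round(d["confidence"],2)) for d in bot.search_frame(c,t)[:3]])
k=bot.calibration("scene"); print(c,np.round(k["mtx"],1).tolist(),k["k1"],np.round(k["extrinsics"],4).tolist())
print(bot.read_tool_rot(),bot.read_clock(), np.round(bot.calibration("wrist")["hand_eye"],3).tolist())
E
```

```text
long [([451.0, 221.0, 20.0, 22.0], 0.76)]
short [([450.0, 250.0, 14.0, 9.0], 0.73)]
cover_handle [([154.0, 193.0, 91.0, 79.0], 0.92)]
long [([221.0, 365.0, 25.0, 52.0], 0.69)]
short [([197.0, 363.0, 20.0, 33.0], 0.56)]
cover_handle [([327.0, 124.0, 93.0, 92.0], 0.75), ([221.0, 368.0, 25.0, 45.0], 0.6)]
scene [[515.7, 0.0, 325.7], [0.0, 515.7, 229.1], [0.0, 0.0, 1.0]] -0.002282093760733548 [[0.9011, 0.4332, 0.0182, -0.4774], [0.3001, -0.5929, -0.7472, -0.083], [-0.3129, 0.6788, -0.6643, 1.2134], [0.0, 0.0, 0.0, 1.0]]
[2.02735622e-05 1.33973653e-01 9.90984893e-01 4.18411268e-05] 0.6 [[-0.001, -0.952, -0.306, 0.077], [1.0, -0.001, -0.001, -0.0], [0.0, -0.306, 0.952, -0.142], [0.0, 0.0, 0.0, 1.0]]
```

View pics/topz.png

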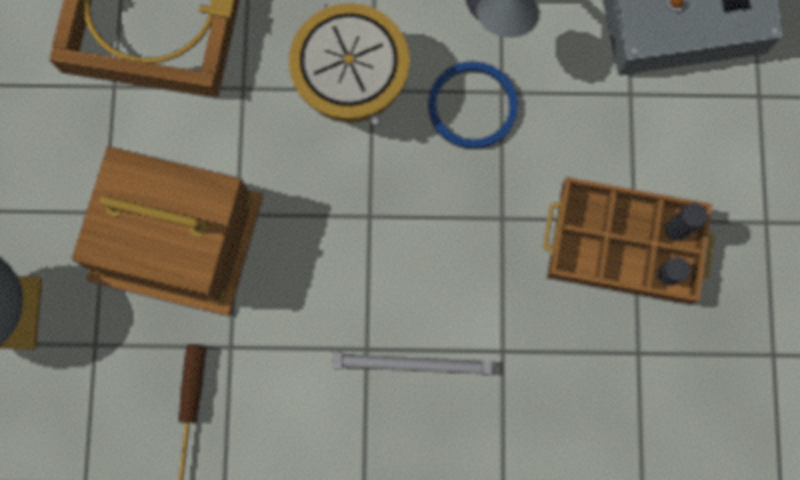

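View pics/scene0.png

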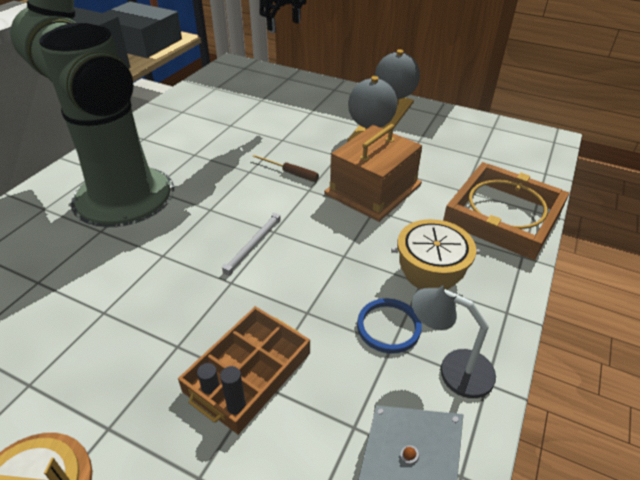

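The top view shows the cover at zoomed px (158,222) and the tray at (630,240). long4 and short2 stand in the tray's right column, and there is open bench around (405,250). The scene view agrees: cover at (376,155), tray at (245,370).

```bash
cat > h.py <<'E'
from cell import bot
import cv2,numpy as np
from scipy.optimize import least_squares
from scipy.spatial.transform import Rotation as R
def wristT(): # world->camera of the wrist camera
    q=bot.read_tool_rot(); T=np.eye(4); T[:3,:3]=R.from_quat(np.roll(q,-1)).as_matrix(); T[:3,3]=bot.read_position()
    return np.linalg.inv(T@bot.calibration("wrist")["hand_eye"])
def proj(c,P,E=None):
    k=bot.calibration(c); E=k["extrinsics"] if E is None else E; P=np.atleast_2d(P)@E[:3,:3].T+E[:3,3]
    s=P[:,:2]/P[:,2:]; s=s*(1+k["k1"]*(s**2).sum(1,keepdims=True))
    return s@np.diag(np.diag(k["mtx"])[:2])+k["mtx"][:2,2]
def unproj(c,uv,z,E=None):
    r=least_squares(lambda p:(proj(c,[p[0],p[1],z],E)-uv).ravel(),[.45,0]); return r.x
def place(p,L): # pose (x,y,yaw), local points -> world
    L=np.atleast_2d(np.asarray(L,float)); c,s=np.cos(p[2]),np.sin(p[2])
    return np.c_[p[0]+c*L[:,0]-s*L[:,1],p[1]+s*L[:,0]+c*L[:,1],L[:,2]]
def fit(L,obs,p0): # obs: list of (cam,uv,E)
    f=lambda p:np.concatenate([(proj(c,place(p,L),E)-uv).ravel() for c,uv,E in obs])
    r=least_squares(f,p0,loss="soft_l1"); return r.x,r.fun.reshape(-1,2) if False else f(r.x).reshape(-1,2)
def down(yaw): # tool down; the fingers close along the horizontal direction at angle yaw (half turns alike)
    # tool y=(cos,sin), z=-up, x=y cross z
    y=np.array([np.cos(yaw),np.sin(yaw),0]); z=np.array([0,0,-1.]); return np.roll(R.from_matrix(np.c_[np.cross(y,z),y,z]).as_quat(),1)
def best(pos,yaw): # choose the half turn with the smaller wrist angle
    o=[(abs(j[5]),i) for i in (0,1) if (j:=bot.solve_ik(pos,down(yaw+np.pi*i))) is not None]; return down(yaw+np.pi*min(o)[1])
def save(n,im,sc=1): cv2.imwrite(f"pics/{n}.png",cv2.resize(im[:,:,::-1],None,fx=sc,fy=sc,interpolation=cv2.INTER_CUBIC))
E
python3 - <<'E'
from h import *
z=lambda a:np.array(a)/2+120-.25
s=np.array([[1,1],[1,-1],[-1,-1],[-1,1]])
box=lambda a,b,h:np.c_[s*[a/2,b/2],np.full(4,h)]
ct=z([[108,148],[243,178],[210,295],[74,262]]);cs=np.array([[421,147],[375,182],[331,158],[376,127]])
tt=z([[568,178],[712,205],[698,300],[548,275]]);ts=np.array([[310,348],[238,428],[180,380],[256,309]])
for n,B,t,sc,p0 in [("cover",box(.14,.164,.116),ct,cs,[.45,.2,-.2]),("tray",box(.123,.182,.04),tt,ts,[.45,-.3,-.2])]:
    for obs in ([("top",t,None)],[("scene",sc,None)],[("top",t,None),("scene",sc,None)]):
        p,r=fit(B,obs,p0); print(n,p.round(4),r.round(1).tolist())
for u in [(405,250),(340,362),(495,367),(470,148),(350,115)]: print(u,unproj("top",z(u),0.0).round(3))
E
```

```text
cover [ 0.515   0.2814 -0.2173] [[-0.1, -0.4], [0.1, 0.3], [0.6, -0.0], [-0.5, 0.1]]
cover [ 0.5227  0.2672 -0.3204] [[1.7, 3.8], [1.0, -0.8], [-3.4, -3.6], [-1.0, 0.8]]
cover [ 0.5169  0.2803 -0.2342] [[1.0, -1.6], [0.9, 0.2], [0.5, -0.4], [-0.3, -1.4], [-0.1, -1.8], [5.2, -4.8], [-2.7, -4.8], [-5.1, -2.4]]
tray [ 0.5157 -0.2792 -0.176 ] [[-1.1, -0.3], [-0.1, -0.1], [0.2, 1.1], [0.9, -0.4]]
tray [ 0.5274 -0.2849 -0.1738] [[2.6, -4.5], [-0.6, -0.4], [-1.4, 2.9], [0.7, 0.2]]
tray [ 0.5229 -0.2815 -0.1762] [[-0.2, -3.0], [0.7, -2.9], [1.0, -1.8], [1.8, -3.3], [1.1, -6.9], [-2.2, -3.8], [-2.4, -0.1], [-0.3, -2.0]]
(405, 250) [ 0.506 -0.003]
(340, 362) [0.365 0.075]
(495, 367) [ 0.361 -0.115]
(470, 148) [ 0.64  -0.084]
(350, 115) [0.681 0.07 ]
```

```bash
python3 - <<'E'
from h import *
c=np.array([.515,.2814,-.2173])
q=best([c[0],c[1],.25],c[2]); bot.move_pose([c[0],c[1],.25],q)
E=wristT(); im=bot.camera("wrist")
for p in proj("wrist",place(c,[[0,-.05,.15],[0,.05,.15],[0,0,.15]]),E): cv2.circle(im,tuple(int(v) for v in p.round()),3,(255,0,0),-1)
save("w1",im); np.save("E1.npy",E); print(bot.read_joint_positions(),bot.read_clock())
E
```

```text
[ 3.75275696e-01  3.84040251e-01 -5.92979018e-02  1.12751458e+00
  1.18156510e-04 -9.78909386e-01] 2.725
```

View pics/w1.png

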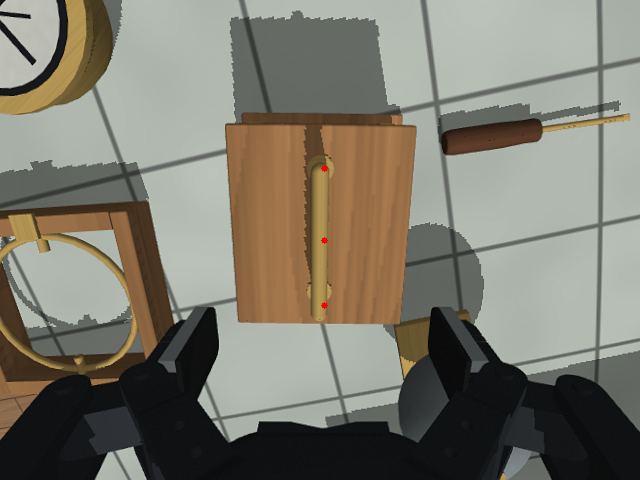

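The predicted handle points fall about 4 px (1–3 mm) right of the bar, which runs from (322,165) to (318,312). I'll refine the pose, then lift and carry the cover.

```bash
python3 - <<'E'
from h import *
E=np.load("E1.npy")
a=unproj("wrist",[322,168],.15,E); b=unproj("wrist",[318.5,305],.15,E); m=unproj("wrist",[320,240],.15,E)
d=b-a; yaw=np.arctan2(d[1],d[0])-np.pi/2; print(a,b,m,yaw)
yaw=(yaw+np.pi/2)%np.pi-np.pi/2; assert abs(yaw+.2173)<.06
c=np.array([*m,yaw]); np.save("case.npy",c)
q=best([c[0],c[1],.25],yaw)
bot.set_gripper(1.0,80)
bot.move_linear([c[0],c[1],.131],.12,rotation=q); bot.set_gripper(0,80)
print("grip",bot.read_gripper_width(),bot.read_finger_force(),bot.read_ft_force())
bot.move_linear([c[0],c[1],.25],.08); print(bot.read_ft_force(),bot.read_gripper_width())
t=[.508,0.0]
bot.move_linear([*t,.25],.15)
bot.move_linear([*t,.128],.12)
print(bot.move_linear([*t,.114],.02,until_force=4),bot.read_position(),bot.read_ft_force(),bot.read_clock())
E
```

```text
[0.50573828 0.23254329] [0.52994965 0.3294104 ] [0.51784476 0.28053016] -0.2449260947778631
grip 0.1085713649520203 77.89208650588989 [-1.84174083  1.29665628  1.31325736]
[ 0.5355956   0.22934188 -4.21797819] 0.10797778972142341
True [ 5.07504347e-01 -4.39606270e-05  1.19017983e-01] [-1.59339764  0.10484356  3.66801012] 10.1
```

```bash
python3 - <<'E'
from h import *
p=bot.read_position(); bot.set_gripper(1.0); bot.move_linear([p[0],p[1],.25],.15)
c=np.load("case.npy"); bot.move_pose([c[0],c[1],.25],best([c[0],c[1],.25],c[2]))
E=wristT(); im=bot.camera("wrist"); np.save("E2.npy",E); np.save("im2.npy",im)
for l in ("long","short"): print(l,[(np.round(d["bbox"]).tolist(),round(d["confidence"],2)) for d in bot.search_frame("wrist",l)])
wells=[[x,y] for x in(-.04,.04) for y in(-.05,0,.05)]
th=np.linspace(0,2*np.pi,40)
for w in wells:
  for z,r,col in((.036,.017,(0,255,0)),(.102,.015,(255,0,0))):
    pts=proj("wrist",place(c,np.c_[w[0]+r*np.cos(th),w[1]+r*np.sin(th),0*th+z]),E)
    cv2.polylines(im,[pts.round().astype(int).reshape(-1,1,2)],True,col,1)
  print(w,proj("wrist",place(c,[[*w,.102],[*w,.036]]),E).round().tolist())
save("w2",im); save("top2",bot.camera("top")[120:360,120:520],2); print(bot.read_clock())
E
```

```text
long [([259.0, 194.0, 39.0, 52.0], 0.91), ([348.0, 143.0, 45.0, 42.0], 0.78), ([347.0, 242.0, 41.0, 58.0], 0.67)]
short [([271.0, 244.0, 35.0, 36.0], 0.78), ([350.0, 142.0, 44.0, 44.0], 0.64), ([181.0, 0.0, 155.0, 5.0], 0.16)]
[-0.04, -0.05] [[376.0, 162.0], [367.0, 155.0]]
[-0.04, 0] [[374.0, 224.0], [365.0, 206.0]]
[-0.04, 0.05] [[371.0, 280.0], [363.0, 254.0]]
[0.04, -0.05] [[274.0, 162.0], [282.0, 155.0]]
[0.04, 0] [[276.0, 224.0], [284.0, 207.0]]
[0.04, 0.05] [[279.0, 280.0], [286.0, 254.0]]
13.1333
```

View pics/w2.png

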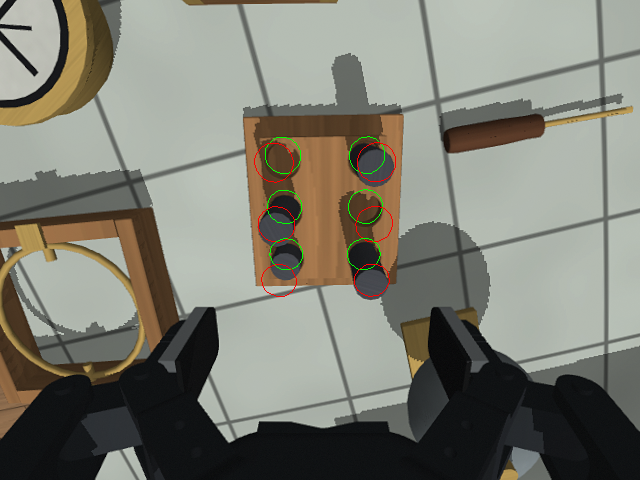

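View pics/top2.png

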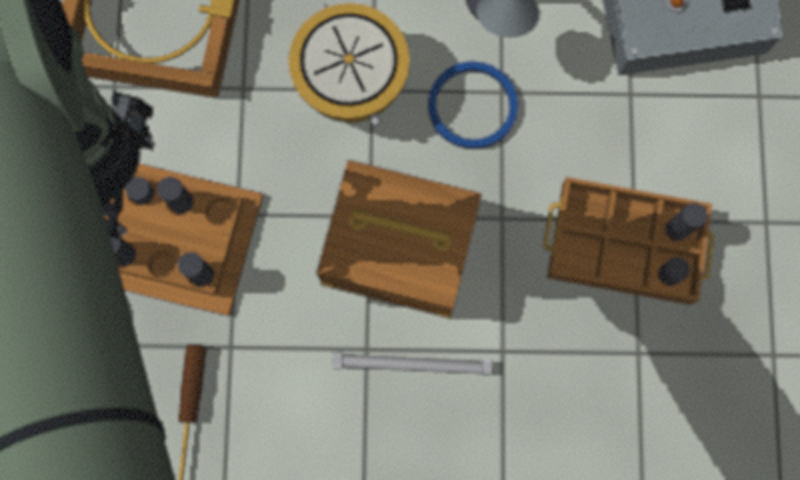

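The longs stand in the wells near (375,166), (277,226) and (371,282), with the half-length at (285,265). The cover stands on the clear patch. I'll pick the first two: each has an empty well beside it along the closing direction.

```bash
cat > mv.py <<'E'
from h import *
c=np.load("case.npy"); tray=np.array([.5157,-.2792,-.176]); Z=.24
def pick(w,off):
    p=place(c,[[*w,0]])[0,:2]+off; q=best([*p,Z],c[2])
    bot.set_gripper(.8,60); bot.move_pose([*p,Z],q); bot.move_linear([*p,.061],.12)
    f0=bot.read_ft_force(); bot.set_gripper(0,60)
    print("grip",bot.read_gripper_width(),f0.round(1) if hasattr(f0,'round') else f0,bot.read_ft_force())
    bot.move_linear([*p,.12],.06); bot.move_linear([*p,Z],.15)
    print("held",bot.read_gripper_width(),bot.read_ft_force(),bot.read_clock())
def put(w):
    p=place(tray,[[*w,0]])[0,:2]; q=best([*p,Z],tray[2])
    bot.move_pose([*p,Z],q); print("over",bot.read_position())
    bot.move_linear([*p,.066],.12)
    print("contact",bot.move_linear([*p,.046],.02,until_force=4),bot.read_position(),bot.read_ft_force())
    bot.set_gripper(.75); bot.move_linear([*p,Z],.15); print(bot.read_clock())
E
python3 - <<'E'
from mv import *
E=np.load("E2.npy")
for w,u in(((-.04,-.05),(374.5,166)),((.04,0),(277.5,226))): print(unproj("wrist",u,.102,E)-place(c,[[*w,0]])[0,:2])
print((2*(proj("top",place(tray,[[.0295,.059,.005],[-.0295,0,.005],[.0295,-.059,.095]]))-120)).round())
pick((-.04,-.05),unproj("wrist",(374.5,166),.102,E)-place(c,[[-.04,-.05,0]])[0,:2])
E
```

```text
[0.00190177 0.00264363]
[-0.00066078  0.00174793]
[[582. 213.]
 [622. 267.]
 [694. 215.]]
grip 0.33701042527286496 [1.  0.1 0.6] [-3.72351275  0.29010429  5.34043552]
held 0.3404980985110315 [-0.36852346  0.22227075 -4.97694447] 17.975
```

```bash
python3 - <<'E'
from mv import *
put((.0295,.059))
save("top3",bot.camera("top")[160:300,360:500],4)
pick((.04,0),[-.0007,.0017])
E
```

```text
over [ 0.55508441 -0.22554153  0.23972261]
contact True [ 0.55510411 -0.22624736  0.05445687] [ 0.45119453 -0.21294398  4.4609112 ]
23.9583
grip 0.33703996264102976 [0.3 0.1 0.6] [-0.36978248 -0.93467076  3.93655001]
held 0.337753399672447 [-0.79466428 -0.46035246 -5.63730783] 30.3167
```

View pics/top3.png

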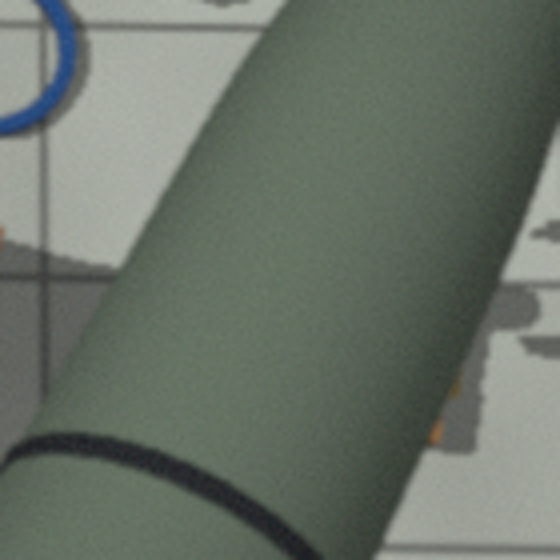

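The arm hid the tray in that view, but contact came at TCP z 0.0545 against a nominal 0.054, so the first piece is on the tray floor. Next I'll place the second and check it from above.

```bash
python3 - <<'E'
from mv import *
put((-.0295,0)); p=bot.read_position()
save("w4",bot.camera("wrist"))
bot.move_pose([.2,.35,.35],best([.2,.35,.35],0))
save("top4",bot.camera("top")[120:360,120:520],2); print(bot.read_clock())
E
```

```text
over [ 0.48694043 -0.27343213  0.23985202]
contact True [ 0.48661205 -0.27399988  0.05454534] [-0.51417785 -0.79144035  3.84831667]
36.3583
38.925
```

View pics/top4.png

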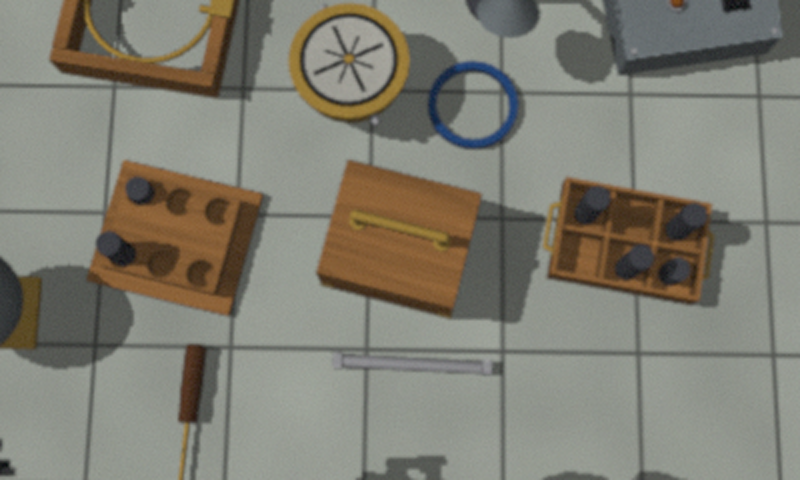

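View pics/w4.png

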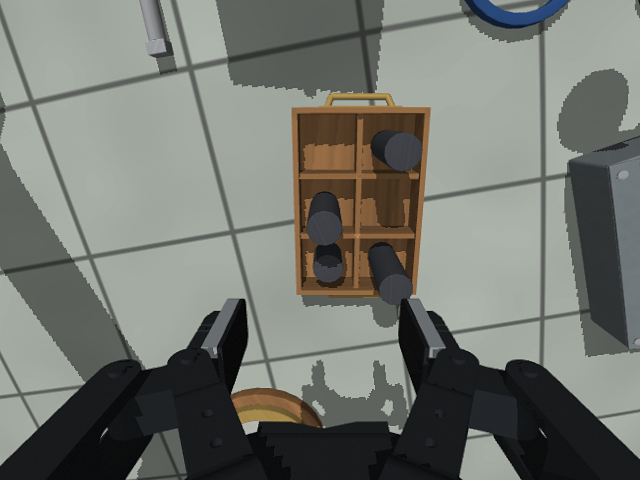

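The tray now holds three longs, at wrist px (400,150), (324,220) and (390,275), plus the half-length at (328,262). The case keeps one long and one half-length, at top px (115,247) and (138,190). The cover stands upright at (400,238), and the bystanders haven't moved.

```bash
python3 -c "
from cell import bot
bot.wait(.3); print(bot.close_job())"
```

```text
the job is handed in; nothing more can be done
None
```

The job is handed in at about 39 s of the 72 s allowed. The last pictures show three full-length pieces and one half-length upright in the tray, one of each left in the case, the cover upright on the bench and the bystanders unmoved; no verdict came back.

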